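# Refit the oil filter cap

### The arm

A 6-joint arm with a two-finger parallel gripper is mounted at the origin on the work surface. World frame = base frame: x ahead of the robot, y to its left, z up, the work surface at z = 0. Lengths are in m, angles in rad, forces in N, time in s.
With the tool pointing down it reaches from about 0.35 to 0.875 m from the base axis. Payload 15.5 kg.
Tool frame: the origin (TCP) lies between the finger pads, 19 mm behind the fingertips; this is the grasp point; z points along the fingers, y is the line along which they close (so a half turn about z gives the same grasp; the last joint's range is limited). The gripper opens to 85 mm and grips with 20 to 120 N. Pads are 22 mm wide; open, the fingers measure 114 mm over their backs; the gripper's body (76 mm by 85 mm) begins 54 mm behind the grasp point. The pads swing forward as they close: fully open they stand 13 mm farther back than shut.
Start: joints at [-1.369, 0.494, 1.345, -0, 1.302, -0.096], TCP at [0.183, -0.598, 0.25] pointing down, gripper open.
Joint ranges: [-2.91, 2.91], [-0.82, 2.16], [0.22, 2.67], [-1.22, 4.37], [0.12, 2.79], [-3.08, 3.08]. Speed limits (rad/s): [1.89, 1.89, 2.57, 3.01, 3.01, 3.01].

### API

Orientations are given as [roll, pitch, yaw] about the fixed x, y, z axes, in that order (R = Rz(yaw) Ry(pitch) Rx(roll)).
In Python, from bench import ctrl, imaging gives the robot as it stands.
- The arm moves only by the shell command python3 -m creep 'ROWS' [FORCE]. ROWS is JSON, a list of rows, each an object of numbers: "rx", "ry", "rz": the turn, a rotation vector about the world's x, y, z in degrees; "tx", "ty", "tz": the shift along the world's x, y, z in m; "fingers": the closure, from 0 (fully open) to 1 (shut). In form: [{"rx": .., "ry": .., "rz": .., "tx": .., "ty": .., "tz": .., "fingers": ..}, ...]. A call has 1 to 20 rows; each row is the pose to reach, as a shift and turn from the pose commanded when the call began; what a row does not reach only later rows make up. A row lasts 1/12 s, in which the tool goes at most 41.7 mm and 7.16 degrees, less where a joint would pass 70% of its speed; a pose out of reach is approached as far as the arm can. A call with a gripper value outside its range is refused whole. The fingers move at their own pace and stop on an object; FORCE is the grip in N (left out, the last holds). Time passes only in rows, so rows that repeat a pose let the fingers close. It gives the time, the measured TCP pose, the force, the opening and the grip force at its end, in the units of the state.
- ctrl.sense(): the state, without advancing time (a new reading comes with each control period).
- imaging.read_camera(name): name is "scene" or "top"; returns the picture (420x560x3 uint8, red, green, blue); there is no depth.
- imaging.get_calibration(name): a dict with "fx", "fy", "cx", "cy" (pixels), "eye" and "rotation" of the camera in the world. Camera axes: x right, y down, z forward; pixel columns grow to the right and rows downward; lengths in m; the calibration is good to about 2 mm. A picture is of the moment at which its call begins. get_calibration takes no time and is no camera call.
- ctrl.finish_job(): hands the job in; it is judged then, once.
The state is a dict: "clock": time; "joints": joint angles; "qvel": joint speeds; "joint_torque": joint torques, N m; "ee_pos": TCP position; "ee_rot": TCP orientation; "ft_force": force on the tool from outside, world axes, zero at the start; "wrist_torque": the same for the moment, N m; "gripper_width": finger opening in m; "gripper_force": force on a finger pad.
Only numpy, scipy, OpenCV 4.12 (cv2) and the standard library are available. Lean on these libraries where they do the work, as an engineer would, in place of code of your own. Each camera call takes 0.05 s, during which the arm holds its last target. There are 200 camera calls.

### The job

Take the filter cap off the sloping drip rack, stand it upright over the neck of the filter housing so that it rests on top of the thread (not yet down in it), and let it go there. Take it again by the grip bar on its top, turn it backward (counter-clockwise from above) until it drops into the thread start, then screw it forward (clockwise) until it stops, and leave it there. Lower it onto the neck by hand rather than dropping it, and leave the spanner, the spray can and the parts bin where they are.

Things in the scene. Friction and masses are not known exactly. Their poses are not given: they have to be found in the camera images.
- cap: grey plastic filter cap, loose, about 0.2 kg: hollow cup 62 mm across, 80 mm tall, bore 55 mm, inner depth 75 mm. Origin at the centre of the open end's rim; z along the axis to the closed top. It starts on the rack, axis 40 degrees from vertical, open end low towards the rack's -x, closed end high towards +x, its own y level along the rack's y; both sides (rack +y, -y) are free for fingers.
- cap_hold (a point): on the cap's axis 58 mm above its rim (22 mm below the closed top): a good place to hold it across its two sides on the rack with the tool pointing down; much lower, the gripper's body would meet the bar
- cap_bar (a point): middle of the grip bar on the cap's closed top: 46 mm long along the cap's y, 22 mm thick along its x, 25 mm high (80 to 105 mm above the rim)
- cap_lug (a point): underside of one of three lugs inside the cap, on its x axis, 3 mm above the rim; the others at 120 and 240 degrees. Lugs are 11 mm wide, 6 mm high and reach in to 21 mm from the axis; six guide ribs 26 to 46 mm above the rim reach in as far
- rack: fixed blue drip rack with a 150 x 100 mm steel foot; two sloping rails 34 mm apart and a stop under the cap's rim, all inside the cap's width. Origin on the bench, 55 mm below the cap's starting origin; rails rise towards its +x. Nothing is higher than 95 mm.
- housing: fixed aluminium filter housing: block 130 (x) x 100 (y) x 45 mm high, round shoulder 76 mm across with its top at 60 mm, and an upright neck on its centre. Origin under its centre on the bench. Neck core 39 mm across up to 121 mm, then a cone to 24 mm across at 133 mm. Three-start right-hand thread, ridges 51 mm across. Nothing pulls the cap down but its weight.
- neck_top (a point): on the neck's axis, 85 mm above the bench: level of the thread's top. Axes as the housing's. A cap resting on the ridges has its origin 3 mm (near a thread start) to 9 mm (at the end stop) below this; dropped into the start about 15 mm below; home about 22 mm below. Play in the groove: 2.5 mm in height, 1.5 mm sideways
- thread_start (a point): in one of three 40 degree gaps (thread starts), on the housing's x axis; the others at 120 and 240 degrees. Let a = cap yaw minus housing yaw in degrees, modulo 120. Within 5 degrees of a = 0 the lugs drop through the gaps; at a = -5 to -75 they lie on top of the ridges; at -75 to -115 on top of the end stops
- thread_stop (a point): top of the upright end stop, 95 degrees clockwise from a thread start, as high as the thread's top; the others 120 degrees apart. Lugs on the ridges or under them cannot turn clockwise past a = -75. After the drop, clockwise turning takes the lugs under the ridges, 0.1 mm down per degree, about 75 degrees to the end stop, where the cap is home
- spanner: bystander: steel spanner 190 mm long lying on the bench, loose
- spray_can: bystander: upright can 64 mm across, 190 mm high, loose; origin under its centre
- parts_bin: bystander: open blue plastic bin 100 x 120 x 70 mm, loose; origin under its centre
Not all that is in view belongs to the job. Of the things that look like the cap, the smallest one is meant.

How it is judged:
On the way, in this order (a step that is already met when the one before it is completed fails the run):
1. the cap is lowered upright onto the neck, still held, and rests on top of the thread (horizontal distance between cap and neck_top below 0.006 m and angle between cap's own z axis and vertical below 0.15 rad and z of cap in the frame of neck_top between -0.012 and 0.008 m and contact force between the fingers and cap above 0.5 N), for 0.05 s.
2. the cap stands by itself, let go, on top of the thread (horizontal distance between cap and neck_top below 0.006 m and angle between cap's own z axis and vertical below 0.15 rad and z of cap in the frame of neck_top between -0.012 and 0.003 m and contact force between the fingers and cap below 0.2 N), for 0.2 s.
3. the cap has dropped into the thread start (horizontal distance between cap and neck_top below 0.005 m and angle between cap's own z axis and vertical below 0.1 rad and z of cap in the frame of neck_top below -0.0125 m), for 0.05 s.
At the end, for the whole second after the job is handed in: the cap is screwed home: its rim at least 20 mm below the thread's top (fully home is 22 mm), centred on the neck within 4 mm, upright within 0.08 rad and at rest; the spanner, spray can and parts bin are within 30 mm of where they stood (z of cap in the frame of neck_top below -0.02 m and horizontal distance between cap and neck_top below 0.004 m and angle between cap's own z axis and vertical below 0.08 rad and linear speed of cap below 0.02 m/s and distance of each of spanner, spray_can, parts_bin from where it was at the start of the episode below 0.03 m); the robot touches nothing.
It fails at once if the spanner, spray can or parts bin is shoved away (distance of any of spanner, spray_can, parts_bin from where it was at the start of the episode above 0.03 m).
It also fails if it takes over 59 s, if anything falls off the work surface, if the arm or the gripper's body presses on something with over 40 N, if the wrist force passes 120 N, or if a joint passes its speed limit or range.

## Working session

There is one attempt and no reset: what is moved stays moved. The work goes in short steps, Python scripts to look and compute and a shell command to move; the robot and the scene stay as the last step left them, time stands still between calls to the robot, and variables do not carry over. Pictures are saved under pics/ and viewed, at most 10 in all, crops included, and the job is handed in when it is done.

```bash
ls; mkdir -p pics
python3 - <<'E'
from bench import ctrl, imaging
import cv2
for n in("scene","top"):
    im=imaging.read_camera(n); cv2.imwrite(f"pics/{n}0.png",cv2.resize(im[:,:,::-1],(800,600),interpolation=cv2.INTER_CUBIC)); cv2.imwrite(f"{n}0raw.png",im[:,:,::-1])
    print(n,imaging.get_calibration(n))
print(ctrl.sense())
E
```

```text
pics
scene {'fx': 398.84705890922186, 'fy': 398.84705890922186, 'cx': 281.6203847656147, 'cy': 196.15856737749883, 'eye': array([1.02018521, 0.67446618, 0.64328843]), 'rotation': array([-2.11509754e+00, -8.25839162e-04,  2.48056626e+00])}
top {'fx': 476.3005489408165, 'fy': 476.3005489408165, 'cx': 280.0600530443069, 'cy': 209.37918397262212, 'eye': array([ 0.3633375 , -0.02106391,  1.60467686]), 'rotation': array([-3.06864265,  0.00741553, -1.5637714 ])}
{'clock': 0.1, 'joints': array([-1.36952323e+00,  4.94153659e-01,  1.34606965e+00,  2.57339234e-05,
        1.30252818e+00, -9.54846984e-02]), 'qvel': array([-3.30458436e-05, -1.67080591e-03, -2.22657787e-03, -6.05850418e-04,
       -4.24020128e-04,  4.15699942e-05]), 'joint_torque': array([-1.52710677e-04, -8.83594036e+01, -3.84560573e+01, -4.10820485e-05,
        5.28665536e-03,  3.75817444e-05]), 'ee_pos': array([ 0.18272029, -0.5973674 ,  0.24943944]), 'ee_rot': array([-3.14044145e+00, -1.35176244e-04,  2.96750885e-01]), 'ft_force': array([ 0.22189894,  0.04251541, -0.09072209]), 'wrist_torque': array([-0.0345703 , -0.01903139,  0.0184525 ]), 'gripper_force': 0.0, 'gripper_width': 0.08547816619732791}
```

View pics/scene0.png

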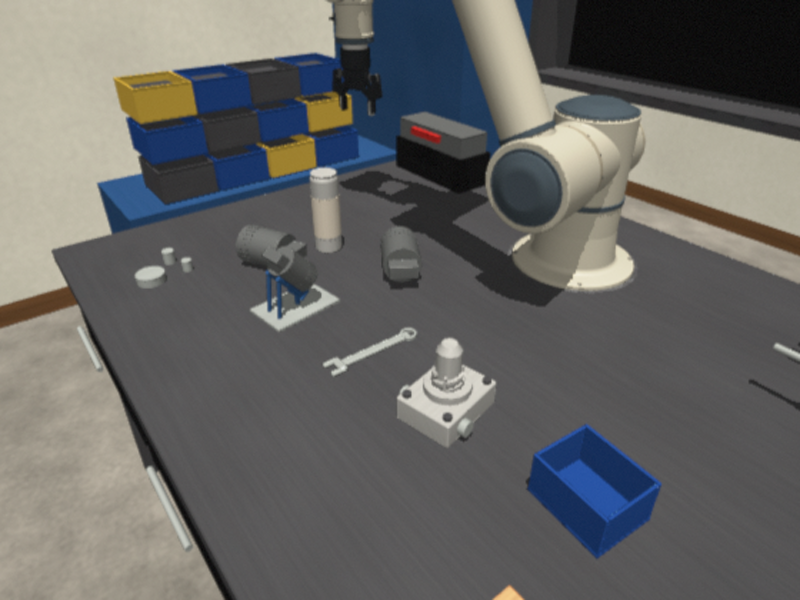

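View pics/top0.png

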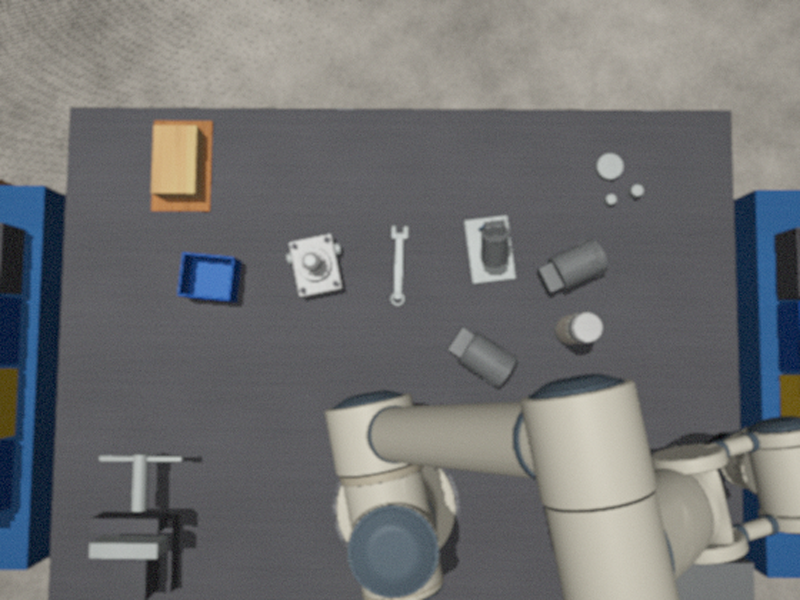

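Scene view: the rack, holding the cap, is at about (290,275), the housing at (447,395), with look-alike caps beside and behind the rack. Top view: rack (490,248), housing (315,265), spanner (398,265), bin (209,277), can (580,330). I'll enlarge the rack and the housing in both views.

Run:
```python
import cv2,numpy as np
def crop(n,u,v,w,h):
    im=cv2.imread(n+"0raw.png")[v:v+h,u:u+w]; return cv2.resize(im,(400,300),interpolation=cv2.INTER_CUBIC)
a=np.hstack([crop("top",313,141,72,54),crop("top",189,157,72,54)])
b=np.hstack([crop("scene",160,145,100,75),crop("scene",262,228,100,75)])
cv2.imwrite("pics/crops.png",np.vstack([a,b]))
```

```text
(no output)
```

View pics/crops.png

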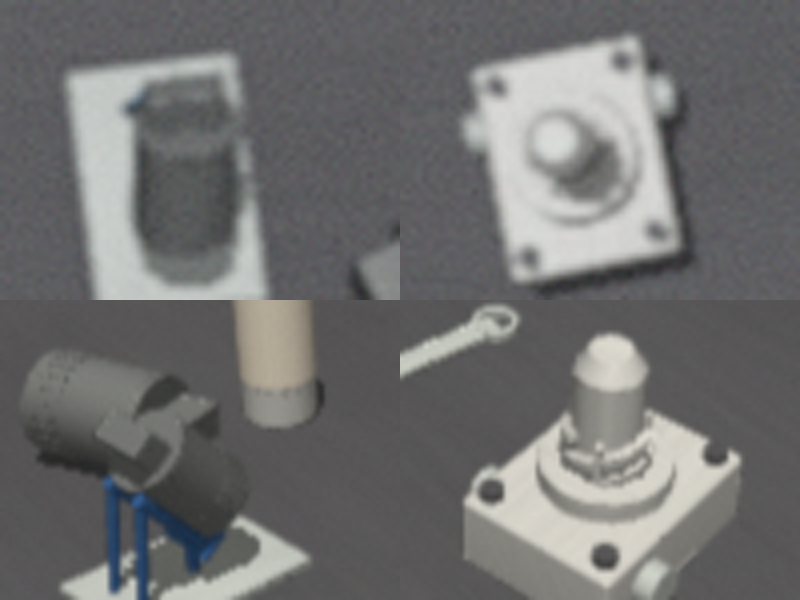

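Crops, top view: the cap's low end is at crop (185,283), its sides at u=136 and 240, and the bar's far edge at v≈77. The housing block's top corners are at (470,72), (637,37), (683,250), (515,283). I'll fit poses to these points and overlay the models as a check.

```bash
cat > h.py <<'E'
import cv2,numpy as np
from scipy.spatial.transform import Rotation as R
from scipy.optimize import least_squares
from bench import imaging
C={n:imaging.get_calibration(n) for n in("scene","top")}
def proj(n,P):
    c=C[n]; Rm=R.from_rotvec(c["rotation"]).as_matrix()   # camera->world
    q=(np.atleast_2d(P)-c["eye"])@Rm
    return np.c_[c["fx"]*q[:,0]/q[:,2]+c["cx"],c["fy"]*q[:,1]/q[:,2]+c["cy"]]
t=np.linspace(0,2*np.pi,73)
def circ(r,z): return np.c_[r*np.cos(t),r*np.sin(t),0*t+z]
def box(a,b,z): return np.array([[-a,-b,z],[a,-b,z],[a,b,z],[-a,b,z],[-a,-b,z]])
CAP=[circ(.031,0),circ(.031,.08),box(.011,.023,.08),box(.011,.023,.105)]
def place(p,yaw,pts,tilt=0): return R.from_euler('ZY',[yaw,tilt]).apply(pts)+p
HOUS=[box(.065,.05,.045),box(.065,.05,0),circ(.038,.06),circ(.0195,.121),circ(.012,.133)]
E
cat > fit.py <<'E'
from h import *
T40=np.radians(40)
hc=np.array([[470,72],[637,37],[683,250],[515,283]]); hc=np.c_[189+(hc[:,0]-400)/5.556,157+hc[:,1]/5.556]
def fh(x): return (proj("top",place([x[0],x[1],0],x[2],np.array([[.065,.05,.045],[.065,-.05,.045],[-.065,-.05,.045],[-.065,.05,.045]])))-hc).ravel()
s=least_squares(fh,[.5,.15,.2]); H=s.x; print("housing",H[:2],np.degrees(H[2]),"res px",s.fun.round(1))
fc=np.array([[464,219],[509,215],[516,279],[472,284]])*.7
def ff(x): return (proj("top",place([x[0],x[1],0],x[2],np.array([[.075,.05,.005],[.075,-.05,.005],[-.075,-.05,.005],[-.075,.05,.005]])))-fc).ravel()
s=least_squares(ff,[.5,-.2,.1]); F=s.x; print("foot",F[:2],np.degrees(F[2]),s.fun.round(1))
o=np.array([313+137/5.556,313+240/5.556,141+283/5.556,141+77/5.556])
def fcap(x):
    body=proj("top",place([x[0],x[1],.055],F[2],np.vstack(CAP[:2]),T40)); bar=proj("top",place([x[0],x[1],.055],F[2],np.vstack(CAP[2:]),T40))
    return np.array([body[:,0].min(),body[:,0].max(),body[:,1].max(),bar[:,1].min()])-o
s=least_squares(fcap,[.5,-.2]); K=s.x; print("cap",K,s.fun.round(1),"hold",place([*K,.055],F[2],[0,0,.058],T40))
tiles=[]
for n,(u,v,w,h) in [("top",(313,141,72,54)),("top",(189,157,72,54)),("scene",(160,145,100,75)),("scene",(262,228,100,75))]:
    k=400/w; im=cv2.resize(cv2.imread(n+"0raw.png")[v:v+h,u:u+w],(400,300),interpolation=cv2.INTER_CUBIC)
    for L,p,y,ti,c in [(CAP,[*K,.055],F[2],T40,(0,255,255)),(HOUS,[*H[:2],0],H[2],0,(0,255,0)),([box(.075,.05,.005)],[*F[:2],0],F[2],0,(255,0,255))]:
        for l in L:
            q=proj(n,place(p,y,l,ti)); q=((q+.5-[u,v])*k-.5)
            cv2.polylines(im,[q.round().astype(np.int32)],False,c,1)
    tiles.append(im)
cv2.imwrite("pics/ov.png",np.vstack([np.hstack(tiles[:2]),np.hstack(tiles[2:])]))
E
python3 fit.py
```

```text
housing [ 2.05953259 -0.57680701] 102.20320779055221 res px [ 10.7   6.4  -4.9   6.9 -12.   -7.3   4.2  -6.8]
foot [ 3.37006684 -0.63613796] 97.89073807232081 [ 15.1  12.3  -9.3  12.3 -16.2 -12.7   7.5 -13.1]
cap [ 3.2785157  -0.62706035] [  1.6  -2.2 -12.3  11.9] hold [ 3.27339751 -0.59013166  0.09943058]
```

View pics/ov.png

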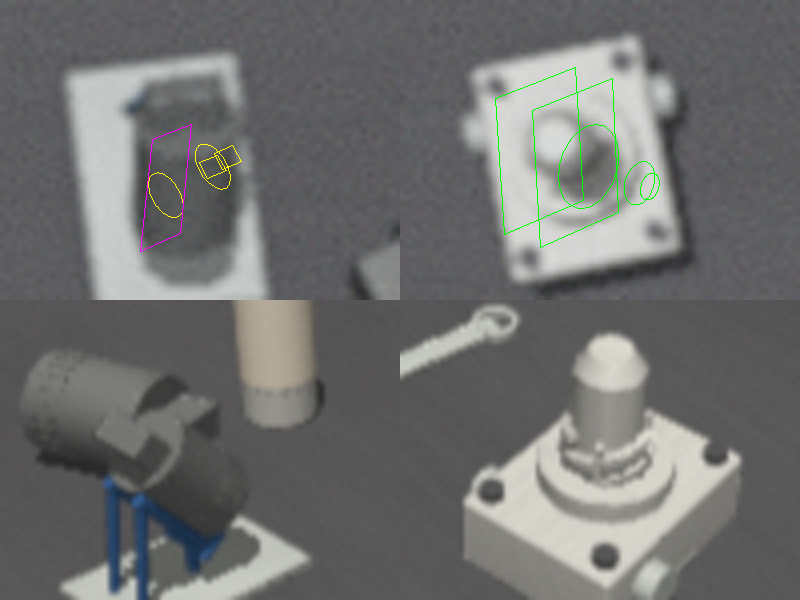

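The overlay is nowhere near the parts. "rotation" must be roll/pitch/yaw, as orientations are here, not a rotation vector.

```bash
sed -i 's/R.from_rotvec(c\["rotation"\])/R.from_euler("xyz",c["rotation"])/' h.py; sed -i 's#pics/ov.png#pics/ov2.png#' fit.py; python3 fit.py
```

```text
housing [0.55384927 0.18759345] 12.563257465989707 res px [ 0.4 -0.  -0.1 -0.1 -0.4 -0.2  0.1  0.3]
foot [ 0.60014454 -0.22100333] 6.3499191825337125 [ 1.2  0.8 -1.   0.6 -0.8 -0.5  0.5 -0.9]
cap [ 0.56136857 -0.22508551] [-0.8  0.8 -1.4  1.4] hold [ 0.59842153 -0.22096214  0.09943058]
```

View pics/ov2.png

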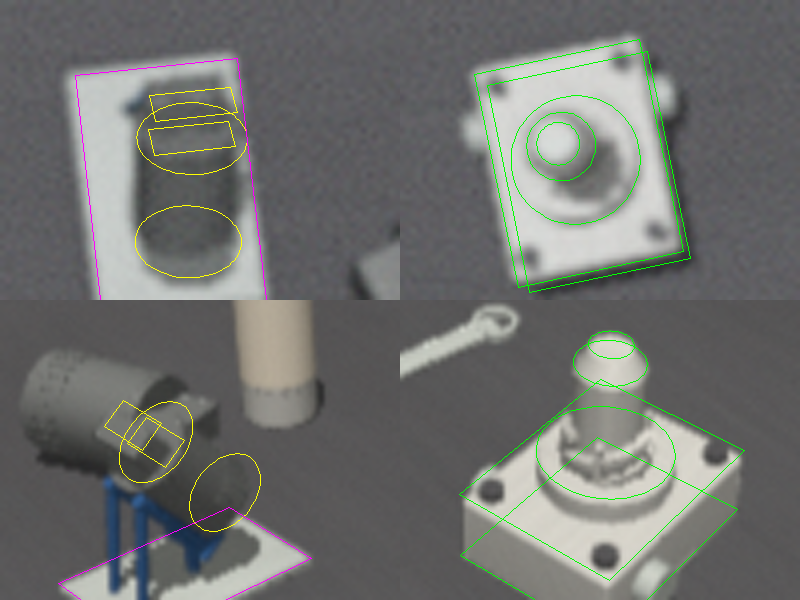

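Housing fit is good (axis at (0.554, 0.188), x axis at 12.6° or 192.6°). Cap's y is consistent, but its position along the rack is off by several mm. I'll move to a hover and refine from the saved pictures.

```bash
python3 -m creep '[{"tz":0.05},{"tz":0.05},{"tx":0.04,"ty":0.036,"tz":0.05,"rz":-2},{"tx":0.08,"ty":0.072,"tz":0.05,"rz":-4},{"tx":0.12,"ty":0.108,"tz":0.05,"rz":-6},{"tx":0.16,"ty":0.144,"tz":0.05,"rz":-8},{"tx":0.2,"ty":0.18,"tz":0.05,"rz":-10.6},{"tx":0.24,"ty":0.216,"tz":0.05,"rz":-10.6},{"tx":0.28,"ty":0.252,"tz":0.05,"rz":-10.6},{"tx":0.32,"ty":0.288,"tz":0.05,"rz":-10.6},{"tx":0.36,"ty":0.324,"tz":0.05,"rz":-10.6},{"tx":0.4,"ty":0.36,"tz":0.05,"rz":-10.6},{"tx":0.415,"ty":0.376,"tz":0.05,"rz":-10.6},{"tx":0.415,"ty":0.376,"tz":0.0,"rz":-10.6},{"tx":0.415,"ty":0.376,"tz":0.0,"rz":-10.6},{"tx":0.415,"ty":0.376,"tz":0.0,"rz":-10.6},{"tx":0.415,"ty":0.376,"tz":0.0,"rz":-10.6}]' 30
python3 - <<'E'
import cv2,numpy as np
def c(n,u,v,w,h):
    im=cv2.resize(cv2.imread(n+"0raw.png")[v:v+h,u:u+w],(400,600),interpolation=cv2.INTER_CUBIC).astype(float)
    return np.clip((im/255)**.6*300-40,0,255).astype(np.uint8)
cv2.imwrite("pics/z.png",np.hstack([c("top",328,146,36,54),c("scene",176,158,50,75)]))
E
```

```text
$[0]: bad value
```

View pics/z.png

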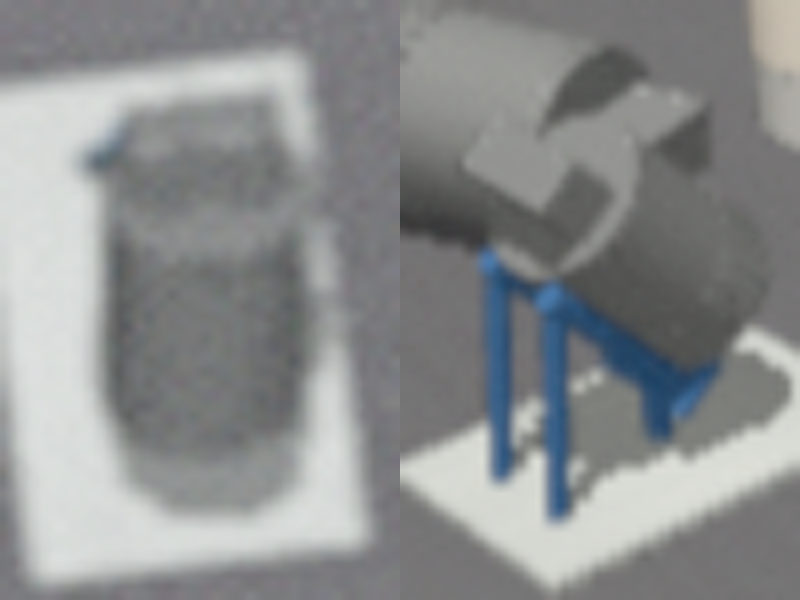

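The top crop's lighter lower arc is a shadow on the foot. The cap's real low edge is at v≈455 of that crop and the bar's far edge at v≈100. In the scene crop, the cap's right extreme is at u≈768 and the bar's left corner at (466,167). I'll refit and move (every row key seems to be needed).

```bash
python3 -m creep '[{"rx":0,"ry":0,"rz":0,"tx":0,"ty":0,"tz":0.05,"fingers":0},{"rx":0,"ry":0,"rz":-2,"tx":0.04,"ty":0.036,"tz":0.05,"fingers":0},{"rx":0,"ry":0,"rz":-4,"tx":0.08,"ty":0.072,"tz":0.05,"fingers":0},{"rx":0,"ry":0,"rz":-6,"tx":0.12,"ty":0.108,"tz":0.05,"fingers":0},{"rx":0,"ry":0,"rz":-8,"tx":0.16,"ty":0.144,"tz":0.05,"fingers":0},{"rx":0,"ry":0,"rz":-10.6,"tx":0.2,"ty":0.18,"tz":0.05,"fingers":0},{"rx":0,"ry":0,"rz":-10.6,"tx":0.24,"ty":0.216,"tz":0.05,"fingers":0},{"rx":0,"ry":0,"rz":-10.6,"tx":0.28,"ty":0.252,"tz":0.05,"fingers":0},{"rx":0,"ry":0,"rz":-10.6,"tx":0.32,"ty":0.288,"tz":0.05,"fingers":0},{"rx":0,"ry":0,"rz":-10.6,"tx":0.36,"ty":0.324,"tz":0.05,"fingers":0},{"rx":0,"ry":0,"rz":-10.6,"tx":0.4,"ty":0.36,"tz":0.05,"fingers":0},{"rx":0,"ry":0,"rz":-10.6,"tx":0.415,"ty":0.376,"tz":0.05,"fingers":0},{"rx":0,"ry":0,"rz":-10.6,"tx":0.415,"ty":0.376,"tz":0,"fingers":0},{"rx":0,"ry":0,"rz":-10.6,"tx":0.415,"ty":0.376,"tz":0,"fingers":0},{"rx":0,"ry":0,"rz":-10.6,"tx":0.415,"ty":0.376,"tz":0,"fingers":0}]' 30
cat > fit2.py <<'E'
from h import *
T40=np.radians(40); Y=np.radians(6.35)
k=11.11; X=lambda u:328+(u+.5)/k-.5; V=lambda v:146+(v+.5)/k-.5
o=np.array([X(107),X(305),V(455),V(100),X(122),X(277)]); os_=np.array([176+368.5/8-.5,176+66/8-.5])
def f(x,full=False):
    P=lambda L:place([x[0],x[1],.055],x[2],np.vstack(L),T40)
    b=proj("top",P(CAP[:2])); g=proj("top",P(CAP[2:])); g4=proj("top",P(CAP[3:]))
    sb=proj("scene",P(CAP[:2])); sg=proj("scene",P(CAP[2:]))
    return np.r_[np.array([b[:,0].min(),b[:,0].max(),b[:,1].max(),g[:,1].min(),g4[:,0].min(),g4[:,0].max()])-o,np.array([sb[:,0].max(),sg[:,0].min()])-os_,(x[2]-Y)*30]
s=least_squares(f,[.57,-.22,Y],diff_step=1e-4); x=s.x
print(x[:2],np.degrees(x[2]),s.fun.round(1)); print("hold",place([x[0],x[1],.055],x[2],[0,0,.058],T40))
tiles=[]
for n,(u,v,w,h) in [("top",(328,146,36,54)),("scene",(176,158,50,75))]:
    kk=400/w; im=cv2.resize(cv2.imread(n+"0raw.png")[v:v+h,u:u+w],(400,600),interpolation=cv2.INTER_CUBIC)
    im=np.clip((im/255.)**.6*300-40,0,255).astype(np.uint8)
    for l in CAP: cv2.polylines(im,[((proj(n,place([x[0],x[1],.055],x[2],l,T40))+.5-[u,v])*kk-.5).round().astype(np.int32)],False,(0,255,255),1)
    tiles.append(im)
cv2.imwrite("pics/z2.png",np.hstack(tiles))
E
python3 fit2.py
```

```text
clock: 1.35
ee_pos: [0.5993, -0.2189, 0.2483]
ee_rot: [-3.141, 0.001, 0.113]
ft_force: [0.2, 0.2, -0.4]
gripper_width: 0.0851
gripper_force: 0.0
[ 0.57064034 -0.22187521] 7.3955055615536365 [-1.3  0.7  1.2 -1.3 -0.6  1.4  0.9 -0.6  0.5]
hold [ 0.60761189 -0.21707639  0.09943058]
```

View pics/z2.png

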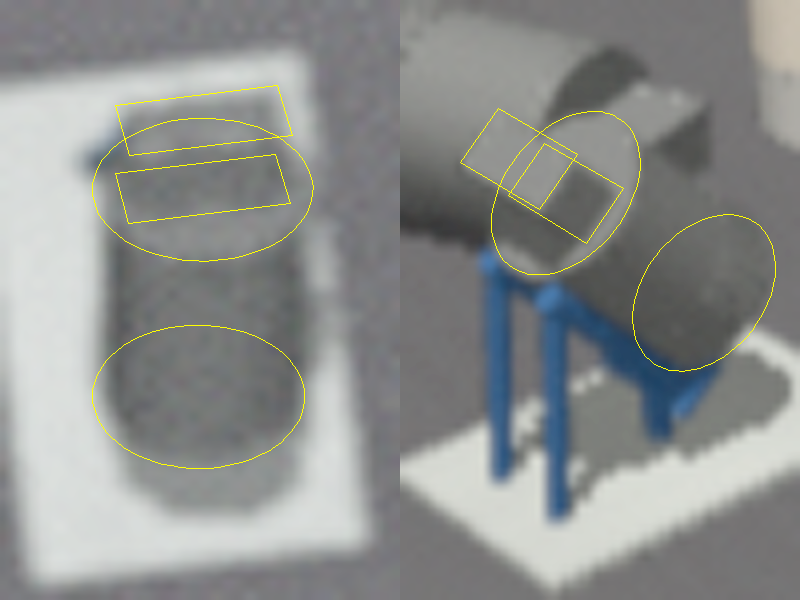

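The refit agrees within about 1 px in both views: hold point about (0.607, -0.218, 0.0995), bar top at about 0.142, so the gripper body (0.153) clears it. Going down and gripping.

```bash
python3 -m creep '[{"rx":0,"ry":0,"rz":0,"tx":0.008,"ty":0.001,"tz":-0.03,"fingers":0},{"rx":0,"ry":0,"rz":0,"tx":0.008,"ty":0.001,"tz":-0.06,"fingers":0},{"rx":0,"ry":0,"rz":0,"tx":0.008,"ty":0.001,"tz":-0.09,"fingers":0},{"rx":0,"ry":0,"rz":0,"tx":0.008,"ty":0.001,"tz":-0.11,"fingers":0},{"rx":0,"ry":0,"rz":0,"tx":0.008,"ty":0.001,"tz":-0.13,"fingers":0},{"rx":0,"ry":0,"rz":0,"tx":0.008,"ty":0.001,"tz":-0.14,"fingers":0},{"rx":0,"ry":0,"rz":0,"tx":0.008,"ty":0.001,"tz":-0.148,"fingers":0},{"rx":0,"ry":0,"rz":0,"tx":0.008,"ty":0.001,"tz":-0.148,"fingers":0},{"rx":0,"ry":0,"rz":0,"tx":0.008,"ty":0.001,"tz":-0.148,"fingers":0.1}]' 40
python3 -m creep '[{"rx":0,"ry":0,"rz":0,"tx":0,"ty":0,"tz":0,"fingers":0.2},{"rx":0,"ry":0,"rz":0,"tx":0,"ty":0,"tz":0,"fingers":0.3},{"rx":0,"ry":0,"rz":0,"tx":0,"ty":0,"tz":0,"fingers":0.4},{"rx":0,"ry":0,"rz":0,"tx":0,"ty":0,"tz":0,"fingers":0.5},{"rx":0,"ry":0,"rz":0,"tx":0,"ty":0,"tz":0,"fingers":0.5},{"rx":0,"ry":0,"rz":0,"tx":0,"ty":0,"tz":0,"fingers":0.5}]' 40
```

```text
clock: 2.1
ee_pos: [0.606, -0.2208, 0.1025]
ee_rot: [3.141, -0.0, 0.112]
ft_force: [-0.1, -0.2, 0.3]
gripper_width: 0.0772
gripper_force: 0.0
clock: 2.6
ee_pos: [0.6052, -0.2182, 0.1037]
ee_rot: [-3.138, 0.0, 0.112]
ft_force: [-6.7, 21.1, 18.3]
gripper_width: 0.0618
gripper_force: 39.8
```

Gripped at 61.8 mm, which is right for the cap. Lifting.

```bash
python3 -m creep '[{"rx":0,"ry":0,"rz":0,"tx":0,"ty":0,"tz":0.005,"fingers":0.5},{"rx":0,"ry":0,"rz":0,"tx":0,"ty":0,"tz":0.015,"fingers":0.5},{"rx":0,"ry":0,"rz":0,"tx":0,"ty":0,"tz":0.035,"fingers":0.5},{"rx":0,"ry":0,"rz":0,"tx":0,"ty":0,"tz":0.06,"fingers":0.5},{"rx":0,"ry":0,"rz":0,"tx":0,"ty":0,"tz":0.09,"fingers":0.5},{"rx":0,"ry":0,"rz":0,"tx":0,"ty":0,"tz":0.12,"fingers":0.5},{"rx":0,"ry":0,"rz":0,"tx":0,"ty":0,"tz":0.15,"fingers":0.5},{"rx":0,"ry":0,"rz":0,"tx":0,"ty":0,"tz":0.18,"fingers":0.5},{"rx":0,"ry":0,"rz":0,"tx":0,"ty":0,"tz":0.2,"fingers":0.5},{"rx":0,"ry":0,"rz":0,"tx":0,"ty":0,"tz":0.2,"fingers":0.5},{"rx":0,"ry":0,"rz":0,"tx":0,"ty":0,"tz":0.2,"fingers":0.5}]' 40
python3 - <<'E'
from bench import ctrl
s=ctrl.sense(); print({k:s[k] for k in("joints","ft_force","wrist_torque","gripper_width","gripper_force")})
E
```

```text
clock: 3.52
ee_pos: [0.6061, -0.221, 0.304]
ee_rot: [3.14, -0.003, 0.112]
ft_force: [-0.2, -1.1, -3.0]
gripper_width: 0.0615
gripper_force: 44.3
{'joints': array([-4.42126590e-01,  4.78834109e-01,  1.21911021e+00, -1.36713237e-04,
        1.44010431e+00,  1.01711198e+00]), 'ft_force': array([-0.24089961, -1.07368492, -3.01268334]), 'wrist_torque': array([0.01318436, 0.00660755, 0.00797062]), 'gripper_width': 0.06150763356816977, 'gripper_force': 44.28855165839195}
```

```bash
cat > plan.py <<'E'
from h import *
from bench import ctrl
s=ctrl.sense(); Rt=R.from_euler('xyz',s["ee_rot"]); p=s["ee_pos"]
# cap pose in tool frame from the grip moment: cap at fitted origin, tilt 40
Rc0=R.from_euler('ZY',[np.radians(6.45),np.radians(40)]); o0=np.array([.5706,-.2195,.055])
Tg=np.array([.6052,-.2195,.1037]); Rg=R.from_euler('xyz',[np.pi,0,.112])
oc=Rg.inv().apply(o0-Tg); Rcr=Rg.inv()*Rc0
np.save("oc.npy",oc)
print("cap origin now",p+Rt.apply(oc))
yaw=-20; Rn=R.from_euler('Z',np.radians(yaw))*Rcr.inv()
rel=(Rn*Rt.inv()).as_rotvec(degrees=True); tgt=np.array([.5538,.1876,.20])
print("rotvec",rel,"shift",tgt-Rn.apply(oc)-p,"tool rpy",Rn.as_euler('xyz',degrees=True))
E
python3 plan.py
```

```text
cap origin now [ 0.57170197 -0.22111136  0.2551806 ]
rotvec [ -4.63882465 -39.90524856 -25.30572928] shift [-0.05834488  0.40669234 -0.0445831 ] tool rpy [-179.97241654  -39.99999209  -20.04291225]
```

```bash
python3 -m creep '[{"rx":0,"ry":0,"rz":0,"tx":-0.005,"ty":0.03,"tz":0,"fingers":0.5},{"rx":-0.46,"ry":-4,"rz":-2.5,"tx":-0.01,"ty":0.06,"tz":0,"fingers":0.5},{"rx":-0.93,"ry":-8,"rz":-5,"tx":-0.015,"ty":0.1,"tz":0,"fingers":0.5},{"rx":-1.4,"ry":-12,"rz":-7.6,"tx":-0.02,"ty":0.13,"tz":0,"fingers":0.5},{"rx":-1.86,"ry":-16,"rz":-10.1,"tx":-0.025,"ty":0.16,"tz":0,"fingers":0.5},{"rx":-2.32,"ry":-20,"rz":-12.7,"tx":-0.03,"ty":0.2,"tz":0,"fingers":0.5},{"rx":-2.78,"ry":-24,"rz":-15.2,"tx":-0.035,"ty":0.23,"tz":0,"fingers":0.5},{"rx":-3.25,"ry":-28,"rz":-17.7,"tx":-0.04,"ty":0.27,"tz":0,"fingers":0.5},{"rx":-3.71,"ry":-32,"rz":-20.2,"tx":-0.045,"ty":0.3,"tz":0,"fingers":0.5},{"rx":-4.2,"ry":-36,"rz":-22.8,"tx":-0.05,"ty":0.34,"tz":0,"fingers":0.5},{"rx":-4.64,"ry":-39.9,"rz":-25.3,"tx":-0.055,"ty":0.37,"tz":0,"fingers":0.5},{"rx":-4.64,"ry":-39.9,"rz":-25.3,"tx":-0.058,"ty":0.4,"tz":-0.02,"fingers":0.5},{"rx":-4.64,"ry":-39.9,"rz":-25.3,"tx":-0.058,"ty":0.407,"tz":-0.03,"fingers":0.5},{"rx":-4.64,"ry":-39.9,"rz":-25.3,"tx":-0.058,"ty":0.407,"tz":-0.045,"fingers":0.5},{"rx":-4.64,"ry":-39.9,"rz":-25.3,"tx":-0.058,"ty":0.407,"tz":-0.045,"fingers":0.5},{"rx":-4.64,"ry":-39.9,"rz":-25.3,"tx":-0.058,"ty":0.407,"tz":-0.045,"fingers":0.5},{"rx":-4.64,"ry":-39.9,"rz":-25.3,"tx":-0.058,"ty":0.407,"tz":-0.045,"fingers":0.5}]' 40
cat > look.py <<'E'
import sys
from h import *
from bench import ctrl
def look(name,crops,yaw,oc=None,o=None):
    s=ctrl.sense(); Rt=R.from_euler('xyz',s["ee_rot"]); p=s["ee_pos"]
    o=p+Rt.apply(oc) if o is None else o
    print("tcp",p,np.degrees(s["ee_rot"]),"cap",o,"j",s["joints"].round(2)); tiles=[]
    for n,(u,v,w,h) in crops:
        raw=imaging.read_camera(n); cv2.imwrite(f"{name}_{n}raw.png",raw[:,:,::-1]); k=400/w
        im=cv2.resize(raw[v:v+h,u:u+w,::-1],(400,600),interpolation=cv2.INTER_CUBIC); im=np.clip((im/255.)**.6*300-40,0,255).astype(np.uint8)
        for l in CAP: cv2.polylines(im,[((proj(n,place(o,np.radians(yaw),l))+.5-[u,v])*k-.5).round().astype(np.int32)],False,(0,255,255),1)
        tiles.append(im)
    cv2.imwrite(f"pics/{name}.png",np.hstack(tiles))
E
python3 - <<'E'
from look import *
look("up",[("top",(190,150,60,90)),("scene",(260,155,90,135))],-20,oc=np.load("oc.npy"))
E
```

```text
clock: 4.93
ee_pos: [0.5467, 0.1872, 0.2551]
ee_rot: [3.141, -0.692, -0.345]
ft_force: [0.1, 0.1, -1.9]
gripper_width: 0.0615
gripper_force: 44.5
tcp [0.54665857 0.18718425 0.25510076] [179.94336033 -39.67176495 -19.76581727] cap [0.55230416 0.18921357 0.1956629 ] j [ 0.49  0.33  1.87 -0.91  0.64  3.07]
```

View pics/up.png

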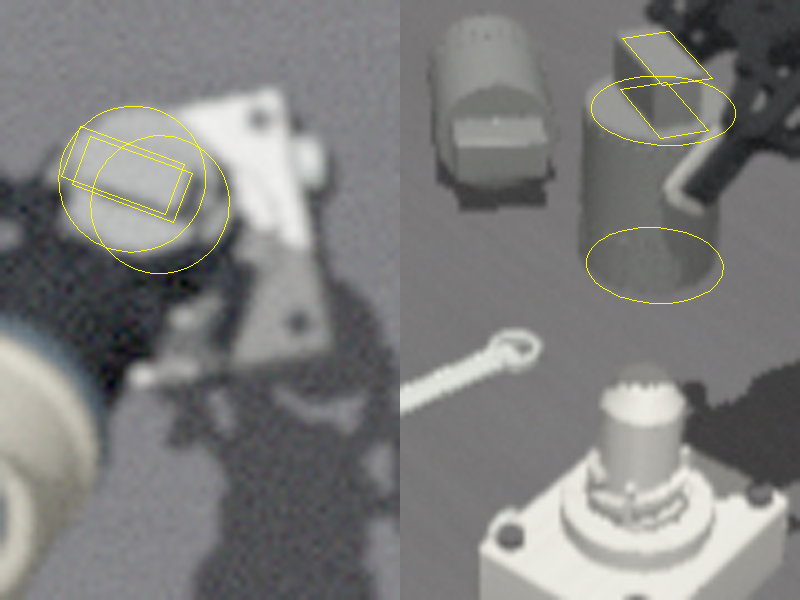

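The picture shows the cap upright and held above the neck, with the bar at about (660,60) of the scene crop and its axis within ~2 mm of the neck axis. Joint 6 is at its limit (3.07), so I'll yaw +10° (a ≈ -22, still resting on the thread whichever way the housing faces) and start down.

```bash
python3 -m creep '[{"rx":0,"ry":0,"rz":5,"tx":0,"ty":-0.0015,"tz":0,"fingers":0.5},{"rx":0,"ry":0,"rz":10,"tx":0.0005,"ty":-0.0028,"tz":0,"fingers":0.5},{"rx":0,"ry":0,"rz":10,"tx":0.0005,"ty":-0.0028,"tz":0,"fingers":0.5},{"rx":0,"ry":0,"rz":10,"tx":0.0005,"ty":-0.0028,"tz":-0.02,"fingers":0.5},{"rx":0,"ry":0,"rz":10,"tx":0.0005,"ty":-0.0028,"tz":-0.04,"fingers":0.5},{"rx":0,"ry":0,"rz":10,"tx":0.0005,"ty":-0.0028,"tz":-0.055,"fingers":0.5},{"rx":0,"ry":0,"rz":10,"tx":0.0005,"ty":-0.0028,"tz":-0.055,"fingers":0.5},{"rx":0,"ry":0,"rz":10,"tx":0.0005,"ty":-0.0028,"tz":-0.055,"fingers":0.5}]' 40
python3 - <<'E'
from bench import ctrl
s=ctrl.sense(); print(s["joints"].round(3))
E
python3 -m creep '[{"rx":0,"ry":0,"rz":0,"tx":0,"ty":0,"tz":-0.01,"fingers":0.5},{"rx":0,"ry":0,"rz":0,"tx":0,"ty":0,"tz":-0.02,"fingers":0.5},{"rx":0,"ry":0,"rz":0,"tx":0,"ty":0,"tz":-0.025,"fingers":0.5},{"rx":0,"ry":0,"rz":0,"tx":0,"ty":0,"tz":-0.025,"fingers":0.5}]' 40
```

```text
clock: 5.7
ee_pos: [0.5528, 0.1825, 0.2106]
ee_rot: [-3.139, -0.68, -0.176]
ft_force: [0.9, 0.3, -2.9]
gripper_width: 0.0615
gripper_force: 44.6
[ 0.403  0.381  1.967 -1.077  0.399  3.083]
clock: 6.03
ee_pos: [0.5573, 0.1823, 0.1948]
ee_rot: [3.14, -0.661, -0.168]
ft_force: [0.1, 0.7, -1.8]
gripper_width: 0.0616
gripper_force: 44.6
```

Joint 6 is pinned and joint 5 is near its limit: this heading nearly lines the tool up with the forearm. A heading near 100° (a ≈ -32, or -92 if the housing faces the other way) is well conditioned. I'll lift and re-plan.

```bash
python3 -m creep '[{"rx":0,"ry":0,"rz":0,"tx":0,"ty":0,"tz":0.03,"fingers":0.5},{"rx":0,"ry":0,"rz":0,"tx":0,"ty":0,"tz":0.06,"fingers":0.5},{"rx":0,"ry":0,"rz":0,"tx":0,"ty":0,"tz":0.09,"fingers":0.5},{"rx":0,"ry":0,"rz":0,"tx":0,"ty":0,"tz":0.12,"fingers":0.5},{"rx":0,"ry":0,"rz":0,"tx":0,"ty":0,"tz":0.15,"fingers":0.5},{"rx":0,"ry":0,"rz":0,"tx":0,"ty":0,"tz":0.15,"fingers":0.5},{"rx":0,"ry":0,"rz":0,"tx":0,"ty":0,"tz":0.15,"fingers":0.5},{"rx":0,"ry":0,"rz":0,"tx":0,"ty":0,"tz":0.15,"fingers":0.5}]' 40
cat > plan2.py <<'E'
import sys
from h import *
from bench import ctrl
oc=np.load("oc.npy")+R.from_euler('xyz',np.radians([179.94,-39.67,-19.77])).inv().apply([.0015,0,.003]); np.save("oc2.npy",oc)
yaw,z=float(sys.argv[1]),float(sys.argv[2])
s=ctrl.sense(); Rt=R.from_euler('xyz',s["ee_rot"]); p=s["ee_pos"]
Rcr=R.from_euler('xyz',[np.pi,0,.112]).inv()*R.from_euler('ZY',[.1126,np.radians(40)])
Rn=R.from_euler('Z',np.radians(yaw))*Rcr.inv()
c=Rt*Rcr; print("cap now",p+Rt.apply(oc),"axis",c.apply([0,0,1]).round(3),"j",s["joints"].round(2))
print("rotvec",(Rn*Rt.inv()).as_rotvec(degrees=True),"shift",np.array([.5538,.1876,z])-Rn.apply(oc)-p)
E
python3 plan2.py 100 0.24
```

```text
clock: 6.7
ee_pos: [0.5565, 0.1822, 0.3445]
ee_rot: [3.139, -0.661, -0.167]
ft_force: [-1.3, 0.1, -2.1]
gripper_width: 0.0613
gripper_force: 45.3
cap now [0.56141315 0.18573369 0.28793758] axis [ 0.037 -0.004  0.999] j [ 0.39  0.18  1.77 -0.54  0.69  2.46]
rotvec [  1.89445156  -1.6701325  109.62085313] shift [ 0.00270713 -0.00013942 -0.0481465 ]
```

```bash
python3 -m creep '[{"rx":0,"ry":0,"rz":7,"tx":0,"ty":0,"tz":0,"fingers":0.5},{"rx":0,"ry":0,"rz":14,"tx":0,"ty":0,"tz":0,"fingers":0.5},{"rx":0,"ry":0,"rz":21,"tx":0,"ty":0,"tz":0,"fingers":0.5},{"rx":0,"ry":0,"rz":28,"tx":0,"ty":0,"tz":0,"fingers":0.5},{"rx":0,"ry":0,"rz":35,"tx":0,"ty":0,"tz":0,"fingers":0.5},{"rx":0,"ry":0,"rz":42,"tx":0,"ty":0,"tz":0,"fingers":0.5},{"rx":0,"ry":0,"rz":49,"tx":0,"ty":0,"tz":0,"fingers":0.5},{"rx":0,"ry":0,"rz":56,"tx":0,"ty":0,"tz":0,"fingers":0.5},{"rx":0,"ry":0,"rz":63,"tx":0,"ty":0,"tz":0,"fingers":0.5},{"rx":0,"ry":0,"rz":70,"tx":0,"ty":0,"tz":0,"fingers":0.5},{"rx":0,"ry":0,"rz":77,"tx":0,"ty":0,"tz":0,"fingers":0.5},{"rx":0,"ry":0,"rz":84,"tx":0,"ty":0,"tz":0,"fingers":0.5},{"rx":0,"ry":0,"rz":91,"tx":0,"ty":0,"tz":0,"fingers":0.5},{"rx":0,"ry":0,"rz":98,"tx":0,"ty":0,"tz":0,"fingers":0.5},{"rx":1.9,"ry":-1.7,"rz":105,"tx":0,"ty":0,"tz":0,"fingers":0.5},{"rx":1.9,"ry":-1.7,"rz":109.6,"tx":0.0027,"ty":0,"tz":0,"fingers":0.5},{"rx":1.9,"ry":-1.7,"rz":109.6,"tx":0.0027,"ty":0,"tz":0,"fingers":0.5},{"rx":1.9,"ry":-1.7,"rz":109.6,"tx":0.0027,"ty":0,"tz":0,"fingers":0.5},{"rx":1.9,"ry":-1.7,"rz":109.6,"tx":0.0027,"ty":0,"tz":0,"fingers":0.5}]' 40
python3 plan2.py 100 0.20
```

```text
clock: 8.28
ee_pos: [0.5593, 0.1816, 0.3432]
ee_rot: [-3.135, -0.697, 1.701]
ft_force: [-0.5, 1.0, -2.4]
gripper_width: 0.0613
gripper_force: 45.3
cap now [0.55384901 0.18717    0.28681194] axis [0.005 0.002 1.   ] j [-0.13  0.42  1.41  0.67  1.54 -0.37]
rotvec [ 0.10885778 -0.27336594  2.24518078] shift [-0.00010039  0.00053664 -0.08679646]
```

Well conditioned now. Going down to just above the neck.

```bash
python3 -m creep '[{"rx":0,"ry":0,"rz":1,"tx":0,"ty":0,"tz":-0.03,"fingers":0.5},{"rx":0,"ry":0,"rz":2,"tx":0,"ty":0,"tz":-0.06,"fingers":0.5},{"rx":0,"ry":0,"rz":2,"tx":0,"ty":0,"tz":-0.09,"fingers":0.5},{"rx":0,"ry":0,"rz":2,"tx":0,"ty":0,"tz":-0.12,"fingers":0.5},{"rx":0,"ry":0,"rz":2,"tx":0,"ty":0,"tz":-0.135,"fingers":0.5},{"rx":0,"ry":0,"rz":2,"tx":0,"ty":0,"tz":-0.14,"fingers":0.5},{"rx":0,"ry":0,"rz":2,"tx":0,"ty":0,"tz":-0.14,"fingers":0.5},{"rx":0,"ry":0,"rz":2,"tx":0,"ty":0,"tz":-0.14,"fingers":0.5}]' 40
python3 plan2.py 100 0.08
python3 - <<'E'
from look import *
look("dn",[("top",(190,150,60,90)),("scene",(265,180,80,120))],100,oc=np.load("oc2.npy"))
E
```

```text
clock: 8.95
ee_pos: [0.5597, 0.1824, 0.2052]
ee_rot: [-3.139, -0.696, 1.735]
ft_force: [0.3, 0.3, -2.3]
gripper_width: 0.0612
gripper_force: 45.3
cap now [0.55427335 0.18782522 0.14879667] axis [0.001 0.002 1.   ] j [-0.13  0.59  1.55  0.69  1.32 -0.58]
rotvec [ 0.10936318 -0.0695439   0.47710325] shift [-0.00049625 -0.00028756 -0.06880051]
tcp [0.55972587 0.18238619 0.2051978 ] [-179.85773809  -39.90387921   99.40519056] cap [0.55427335 0.18782522 0.14879667] j [-0.13  0.59  1.55  0.69  1.32 -0.58]
```

View pics/dn.png

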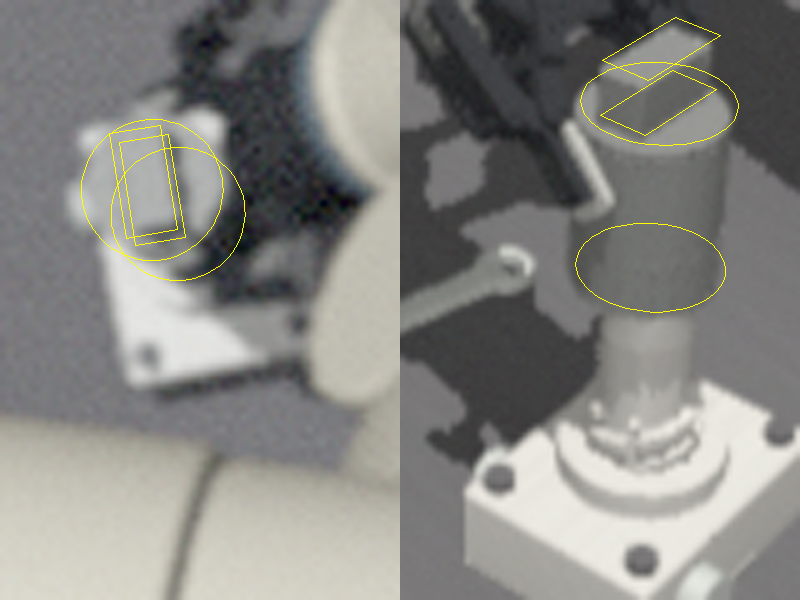

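The cap is upright over the neck: scene-crop rim centre ≈(648,268), neck axis ≈(650), so aligned within ~2 mm. Lowering over the cone.

```bash
python3 -m creep '[{"rx":0,"ry":0,"rz":0,"tx":-0.001,"ty":0.0005,"tz":-0.01,"fingers":0.5},{"rx":0,"ry":0,"rz":0,"tx":-0.001,"ty":0.0005,"tz":-0.02,"fingers":0.5},{"rx":0,"ry":0,"rz":0,"tx":-0.001,"ty":0.0005,"tz":-0.03,"fingers":0.5},{"rx":0,"ry":0,"rz":0,"tx":-0.001,"ty":0.0005,"tz":-0.035,"fingers":0.5},{"rx":0,"ry":0,"rz":0,"tx":-0.001,"ty":0.0005,"tz":-0.035,"fingers":0.5}]' 40
python3 -m creep '[{"rx":0,"ry":0,"rz":0,"tx":0,"ty":0,"tz":-0.006,"fingers":0.5},{"rx":0,"ry":0,"rz":0,"tx":0,"ty":0,"tz":-0.012,"fingers":0.5},{"rx":0,"ry":0,"rz":0,"tx":0,"ty":0,"tz":-0.016,"fingers":0.5},{"rx":0,"ry":0,"rz":0,"tx":0,"ty":0,"tz":-0.02,"fingers":0.5},{"rx":0,"ry":0,"rz":0,"tx":0,"ty":0,"tz":-0.02,"fingers":0.5}]' 40
python3 plan2.py 100 0.08
```

```text
clock: 9.47
ee_pos: [0.5581, 0.183, 0.1687]
ee_rot: [-3.138, -0.697, 1.735]
ft_force: [0.2, 0.5, -3.1]
gripper_width: 0.0613
gripper_force: 45.3
clock: 9.88
ee_pos: [0.5584, 0.183, 0.1494]
ee_rot: [-3.139, -0.697, 1.736]
ft_force: [-1.0, 2.5, -3.6]
gripper_width: 0.0613
gripper_force: 45.2
cap now [0.55297846 0.18846122 0.09301723] axis [0.001 0.002 1.   ] j [-0.13  0.66  1.59  0.71  1.22 -0.66]
rotvec [ 0.09100827 -0.06050166  0.44083678] shift [ 0.00080412 -0.00090896 -0.01302018]
```

```bash
for z in 1 ; do python3 -m creep '[{"rx":0,"ry":0,"rz":0,"tx":0,"ty":0.0003,"tz":-0.003,"fingers":0.5},{"rx":0,"ry":0,"rz":0,"tx":0,"ty":0.0003,"tz":-0.006,"fingers":0.5},{"rx":0,"ry":0,"rz":0,"tx":0,"ty":0.0003,"tz":-0.006,"fingers":0.5}]' 40; done
python3 -m creep '[{"rx":0,"ry":0,"rz":0,"tx":0,"ty":0,"tz":-0.002,"fingers":0.5},{"rx":0,"ry":0,"rz":0,"tx":0,"ty":0,"tz":-0.002,"fingers":0.5}]' 40
```

```text
clock: 10.13
ee_pos: [0.5586, 0.1832, 0.1437]
ee_rot: [-3.14, -0.696, 1.736]
ft_force: [-0.3, 0.5, -2.3]
gripper_width: 0.0613
gripper_force: 45.2
clock: 10.3
ee_pos: [0.5587, 0.1832, 0.142]
ee_rot: [-3.14, -0.696, 1.736]
ft_force: [-2.9, 1.9, -3.6]
gripper_width: 0.0613
gripper_force: 45.2
```

```bash
python3 -m creep '[{"rx":0,"ry":0,"rz":0,"tx":0,"ty":0,"tz":-0.0015,"fingers":0.5},{"rx":0,"ry":0,"rz":0,"tx":0,"ty":0,"tz":-0.0015,"fingers":0.5}]' 40
python3 -m creep '[{"rx":0,"ry":0,"rz":0,"tx":0,"ty":0,"tz":-0.0015,"fingers":0.5},{"rx":0,"ry":0,"rz":0,"tx":0,"ty":0,"tz":-0.0015,"fingers":0.5}]' 40
```

```text
clock: 10.47
ee_pos: [0.5587, 0.1833, 0.1406]
ee_rot: [-3.141, -0.697, 1.737]
ft_force: [-1.5, 0.6, -1.8]
gripper_width: 0.0616
gripper_force: 45.3
clock: 10.63
ee_pos: [0.5588, 0.1837, 0.1401]
ee_rot: [-3.141, -0.698, 1.737]
ft_force: [-3.2, 1.2, 10.8]
gripper_width: 0.0615
gripper_force: 45.7
```

Contact at 10.8 N with the rim at about 0.081–0.084: it rests on the thread. Hold, then release.

```bash
python3 -m creep '[{"rx":0,"ry":0,"rz":0,"tx":0,"ty":0,"tz":0,"fingers":0.5},{"rx":0,"ry":0,"rz":0,"tx":0,"ty":0,"tz":0.0005,"fingers":0.5}]' 20
python3 -m creep '[{"rx":0,"ry":0,"rz":0,"tx":0,"ty":0,"tz":0,"fingers":0.25},{"rx":0,"ry":0,"rz":0,"tx":0,"ty":0,"tz":0,"fingers":0.2},{"rx":0,"ry":0,"rz":0,"tx":0,"ty":0,"tz":0,"fingers":0.1},{"rx":0,"ry":0,"rz":0,"tx":0,"ty":0,"tz":0,"fingers":0},{"rx":0,"ry":0,"rz":0,"tx":0,"ty":0,"tz":0,"fingers":0},{"rx":0,"ry":0,"rz":0,"tx":0,"ty":0,"tz":0,"fingers":0},{"rx":0,"ry":0,"rz":0,"tx":0,"ty":0,"tz":0,"fingers":0}]'
```

```text
clock: 10.8
ee_pos: [0.5587, 0.1835, 0.1404]
ee_rot: [-3.141, -0.697, 1.737]
ft_force: [-2.6, 0.9, 3.2]
gripper_width: 0.0615
gripper_force: 45.4
clock: 11.38
ee_pos: [0.5588, 0.1832, 0.1397]
ee_rot: [-3.141, -0.696, 1.737]
ft_force: [-0.1, -0.4, -0.0]
gripper_width: 0.0851
gripper_force: 0.0
```

```bash
python3 -m creep '[{"rx":0,"ry":0,"rz":0,"tx":0.002,"ty":-0.0127,"tz":0.0153,"fingers":0},{"rx":0,"ry":0,"rz":0,"tx":0.0042,"ty":-0.0254,"tz":0.0306,"fingers":0},{"rx":0,"ry":0,"rz":0,"tx":0.0073,"ty":-0.0444,"tz":0.0536,"fingers":0},{"rx":0,"ry":0,"rz":0,"tx":0.0105,"ty":-0.0634,"tz":0.0766,"fingers":0},{"rx":0,"ry":0,"rz":0,"tx":0.0137,"ty":-0.082,"tz":0.1,"fingers":0},{"rx":0,"ry":0,"rz":0,"tx":0.0157,"ty":-0.095,"tz":0.125,"fingers":0},{"rx":0,"ry":0,"rz":0,"tx":0.0157,"ty":-0.095,"tz":0.15,"fingers":0},{"rx":0,"ry":0,"rz":0,"tx":0.0157,"ty":-0.095,"tz":0.15,"fingers":0}]'
python3 - <<'E'
from h import *
from bench import ctrl
s=ctrl.sense(); Rt=R.from_euler('xyz',s["ee_rot"]); print(s["joints"].round(2))
Rn=R.from_euler('xyz',np.radians([180,0,9.4])); print((Rn*Rt.inv()).as_rotvec(degrees=True),np.array([.5538,.1876,.27])-s["ee_pos"])
im=imaging.read_camera("scene"); cv2.imwrite("rel_scene.png",im[:,:,::-1])
a,b=cv2.imread("dn_sceneraw.png"),im
E
```

```text
clock: 12.05
ee_pos: [0.576, 0.0872, 0.294]
ee_rot: [3.135, -0.694, 1.74]
ft_force: [-0.3, -0.6, -0.1]
gripper_width: 0.0852
gripper_force: 0.0
[-0.28  0.51  1.4   0.62  1.57 -0.56]
[-35.64257461  25.88479837 -86.20291706] [-0.02223391  0.10035572 -0.02398285]
```

```bash
python3 -m creep '[{"rx":-2.55,"ry":1.85,"rz":-6.16,"tx":0,"ty":0,"tz":0.01,"fingers":0},{"rx":-5.1,"ry":3.7,"rz":-12.3,"tx":0,"ty":0,"tz":0.02,"fingers":0},{"rx":-7.6,"ry":5.5,"rz":-18.5,"tx":0,"ty":0,"tz":0.02,"fingers":0},{"rx":-10.2,"ry":7.4,"rz":-24.6,"tx":0,"ty":0,"tz":0.02,"fingers":0},{"rx":-12.7,"ry":9.2,"rz":-30.8,"tx":0,"ty":0,"tz":0.02,"fingers":0},{"rx":-15.3,"ry":11.1,"rz":-36.9,"tx":0,"ty":0,"tz":0.02,"fingers":0},{"rx":-17.8,"ry":12.9,"rz":-43.1,"tx":0,"ty":0,"tz":0.02,"fingers":0},{"rx":-20.4,"ry":14.8,"rz":-49.3,"tx":0,"ty":0,"tz":0.02,"fingers":0},{"rx":-22.9,"ry":16.6,"rz":-55.4,"tx":0,"ty":0,"tz":0.02,"fingers":0},{"rx":-25.5,"ry":18.5,"rz":-61.6,"tx":0,"ty":0,"tz":0.02,"fingers":0},{"rx":-28,"ry":20.3,"rz":-67.7,"tx":-0.005,"ty":0.02,"tz":0.02,"fingers":0},{"rx":-30.6,"ry":22.2,"rz":-73.9,"tx":-0.01,"ty":0.04,"tz":0.02,"fingers":0},{"rx":-33.1,"ry":24,"rz":-80,"tx":-0.015,"ty":0.06,"tz":0.02,"fingers":0},{"rx":-35.64,"ry":25.88,"rz":-86.2,"tx":-0.02,"ty":0.08,"tz":0.02,"fingers":0},{"rx":-35.64,"ry":25.88,"rz":-86.2,"tx":-0.0222,"ty":0.1,"tz":0.02,"fingers":0},{"rx":-35.64,"ry":25.88,"rz":-86.2,"tx":-0.0222,"ty":0.1004,"tz":0,"fingers":0},{"rx":-35.64,"ry":25.88,"rz":-86.2,"tx":-0.0222,"ty":0.1004,"tz":-0.024,"fingers":0.3},{"rx":-35.64,"ry":25.88,"rz":-86.2,"tx":-0.0222,"ty":0.1004,"tz":-0.024,"fingers":0.3},{"rx":-35.64,"ry":25.88,"rz":-86.2,"tx":-0.0222,"ty":0.1004,"tz":-0.024,"fingers":0.3}]' 20
python3 - <<'E'
from bench import ctrl
print(ctrl.sense()["joints"].round(2))
E
```

```text
clock: 13.68
ee_pos: [0.5513, 0.1886, 0.2645]
ee_rot: [-3.136, 0.001, 0.162]
ft_force: [-0.2, -0.7, -0.2]
gripper_width: 0.0599
gripper_force: 0.0
[0.22 0.42 1.43 0.01 1.29 1.63]
```

```bash
python3 -m creep '[{"rx":0,"ry":0,"rz":0,"tx":0.002,"ty":-0.0005,"tz":-0.02,"fingers":0.45},{"rx":0,"ry":0,"rz":0,"tx":0.002,"ty":-0.0005,"tz":-0.04,"fingers":0.45},{"rx":0,"ry":0,"rz":0,"tx":0.002,"ty":-0.0005,"tz":-0.06,"fingers":0.45},{"rx":0,"ry":0,"rz":0,"tx":0.002,"ty":-0.0005,"tz":-0.072,"fingers":0.45},{"rx":0,"ry":0,"rz":0,"tx":0.002,"ty":-0.0005,"tz":-0.078,"fingers":0.45},{"rx":0,"ry":0,"rz":0,"tx":0.002,"ty":-0.0005,"tz":-0.078,"fingers":0.5},{"rx":0,"ry":0,"rz":0,"tx":0.002,"ty":-0.0005,"tz":-0.078,"fingers":0.6},{"rx":0,"ry":0,"rz":0,"tx":0.002,"ty":-0.0005,"tz":-0.078,"fingers":0.65}]' 20
python3 -m creep '[{"rx":0,"ry":0,"rz":0,"tx":0,"ty":0,"tz":0,"fingers":0.7},{"rx":0,"ry":0,"rz":0,"tx":0,"ty":0,"tz":0,"fingers":0.75},{"rx":0,"ry":0,"rz":0,"tx":0,"ty":0,"tz":0,"fingers":0.8},{"rx":0,"ry":0,"rz":0,"tx":0,"ty":0,"tz":0,"fingers":0.8},{"rx":0,"ry":0,"rz":0,"tx":0,"ty":0,"tz":0,"fingers":0.8}]' 20
```

```text
clock: 14.35
ee_pos: [0.555, 0.1882, 0.189]
ee_rot: [-3.136, -0.004, 0.161]
ft_force: [0.8, 0.3, 0.2]
gripper_width: 0.0297
gripper_force: 0.0
clock: 14.77
ee_pos: [0.5548, 0.1883, 0.1887]
ee_rot: [-3.136, -0.004, 0.161]
ft_force: [-0.9, 1.0, 7.5]
gripper_width: 0.0215
gripper_force: 19.5
```

Bar gripped (21.5 mm). I'll loosen to a close cage so the cap can drop by its own weight, and turn counter-clockwise.

```bash
cat > st.py <<'E'
from bench import ctrl
s=ctrl.sense(); print("yaw %.1f"%(s["ee_rot"][2]*57.2958),"F",s["ft_force"].round(1),"M",s["wrist_torque"].round(2),"w",round(s["gripper_width"],4),"j",s["joints"].round(2),"z",s["ee_pos"].round(4))
E
python3 -m creep '[{"rx":0,"ry":0,"rz":0,"tx":0,"ty":0,"tz":-0.002,"fingers":0.72},{"rx":0,"ry":0,"rz":3,"tx":0,"ty":0,"tz":-0.002,"fingers":0.72},{"rx":0,"ry":0,"rz":6,"tx":0,"ty":0,"tz":-0.002,"fingers":0.72},{"rx":0,"ry":0,"rz":9,"tx":0,"ty":0,"tz":-0.002,"fingers":0.72},{"rx":0,"ry":0,"rz":12,"tx":0,"ty":0,"tz":-0.002,"fingers":0.72},{"rx":0,"ry":0,"rz":15,"tx":0,"ty":0,"tz":-0.002,"fingers":0.72},{"rx":0,"ry":0,"rz":18,"tx":0,"ty":0,"tz":-0.002,"fingers":0.72},{"rx":0,"ry":0,"rz":21,"tx":0,"ty":0,"tz":-0.002,"fingers":0.72}]'; python3 st.py
for i in 1; do python3 -m creep '[{"rx":0,"ry":0,"rz":2,"tx":0,"ty":0,"tz":0,"fingers":0.72},{"rx":0,"ry":0,"rz":4,"tx":0,"ty":0,"tz":0,"fingers":0.72},{"rx":0,"ry":0,"rz":6,"tx":0,"ty":0,"tz":0,"fingers":0.72}]' >/dev/null; python3 st.py; done
```

```text
clock: 15.43
ee_pos: [0.5548, 0.1882, 0.1865]
ee_rot: [-3.137, -0.004, 0.53]
ft_force: [-0.1, -0.9, 11.0]
gripper_width: 0.0239
gripper_force: 9.8
yaw 30.4 F [-0.1 -0.9 11. ] M [-0.08  0.06 -0.29] w 0.0239 j [0.22 0.51 1.52 0.01 1.11 1.26] z [0.5548 0.1882 0.1865]
yaw 36.3 F [-1.6  0.1 10.3] M [-0.09  0.13 -0.36] w 0.0239 j [0.22 0.51 1.52 0.01 1.11 1.16] z [0.5548 0.1883 0.1866]
```

```bash
python3 -m creep '[{"rx":0,"ry":0,"rz":0,"tx":0,"ty":0,"tz":0.002,"fingers":0.71},{"rx":0,"ry":0,"rz":0,"tx":0,"ty":0,"tz":0.002,"fingers":0.71}]' >/dev/null; python3 st.py
python3 -m creep '[{"rx":0,"ry":0,"rz":2,"tx":0,"ty":0,"tz":0.0,"fingers":0.71},{"rx":0,"ry":0,"rz":4,"tx":0,"ty":0,"tz":0,"fingers":0.71},{"rx":0,"ry":0,"rz":6,"tx":0,"ty":0,"tz":0,"fingers":0.71}]' >/dev/null; python3 st.py
```

```text
yaw 36.2 F [ 0.2 -0.3  0.9] M [ 0.01 -0.07 -0.04] w 0.0249 j [0.22 0.5  1.52 0.01 1.12 1.16] z [0.5543 0.1881 0.1881]
yaw 42.3 F [ 0.4 -0.2  0.1] M [-0.13 -0.02 -0.13] w 0.0248 j [0.22 0.5  1.52 0.01 1.12 1.05] z [0.5542 0.1881 0.1877]
```

```bash
cat > drop.py <<'E'
import sys,os
from h import *
im=imaging.read_camera("scene"); u,v=proj("scene",[.5538,.1876,.1])[0].astype(int)
if not os.path.exists("ref.png"): cv2.imwrite("ref.png",im)
T=cv2.imread("ref.png")[v-10:v+24,u-18:u+18]; m=cv2.matchTemplate(im[v-20:v+40,u-22:u+22],T,cv2.TM_CCOEFF_NORMED)
_,s,_,l=cv2.minMaxLoc(m); d=proj("scene",[.5538,.1876,.09])[0]-proj("scene",[.5538,.1876,.1])[0]
print("cap moved px down",l[1]-10,"side",l[0]-4,"score %.2f"%s,"px per 10mm %.1f"%d[1])
E
python3 drop.py
python3 -m creep '[{"rx":0,"ry":0,"rz":2,"tx":0,"ty":0,"tz":0.0,"fingers":0.71},{"rx":0,"ry":0,"rz":4,"tx":0,"ty":0,"tz":0,"fingers":0.71},{"rx":0,"ry":0,"rz":4,"tx":0,"ty":0,"tz":0,"fingers":0.71}]' >/dev/null; python3 st.py; python3 drop.py
python3 -m creep '[{"rx":0,"ry":0,"rz":2,"tx":0,"ty":0,"tz":0.0,"fingers":0.71},{"rx":0,"ry":0,"rz":4,"tx":0,"ty":0,"tz":0,"fingers":0.71},{"rx":0,"ry":0,"rz":4,"tx":0,"ty":0,"tz":0,"fingers":0.71}]' >/dev/null; python3 st.py; python3 drop.py
```

```text
cap moved px down 0 side 0 score 1.00 px per 10mm 3.6
yaw 46.2 F [-0.   0.7 -0.5] M [-0.02  0.02  0.02] w 0.0249 j [0.22 0.51 1.52 0.01 1.12 0.98] z [0.5541 0.1881 0.1876]
cap moved px down 0 side 0 score 0.96 px per 10mm 3.6
yaw 50.2 F [-0.3 -0.3 -0.2] M [-0.03  0.03 -0.07] w 0.025 j [0.22 0.51 1.52 0.01 1.12 0.91] z [0.5542 0.1882 0.1877]
cap moved px down 0 side 0 score 0.95 px per 10mm 3.6
```

Run:
```python
from h import *
a=cv2.imread("rel_scene.png"); im=imaging.read_camera("scene")[:,:,::-1]; cv2.imwrite("now.png",im)
u,v=proj("scene",[.5538,.1876,.1])[0].astype(int)
for n,b in(("rel",a),("ref",cv2.imread("ref.png")[:,:,::-1])):
    T=np.ascontiguousarray(b[v-10:v+24,u-18:u+18]); m=cv2.matchTemplate(np.ascontiguousarray(im[v-20:v+40,u-22:u+22]),T,cv2.TM_CCOEFF_NORMED); print(n,cv2.minMaxLoc(m))
t=[]
for b in(a,im):
    c=cv2.resize(b[190:310,270:350],(400,600),interpolation=cv2.INTER_CUBIC); t.append(np.clip((c/255.)**.6*300-40,0,255).astype(np.uint8))
cv2.imwrite("pics/cmp.png",np.hstack(t))
```

```text
rel (-0.19706591963768005, 0.8858432173728943, (4, 0), (4, 11))
ref (-0.021370606496930122, 0.9536638259887695, (3, 0), (4, 10))
```

View pics/cmp.png

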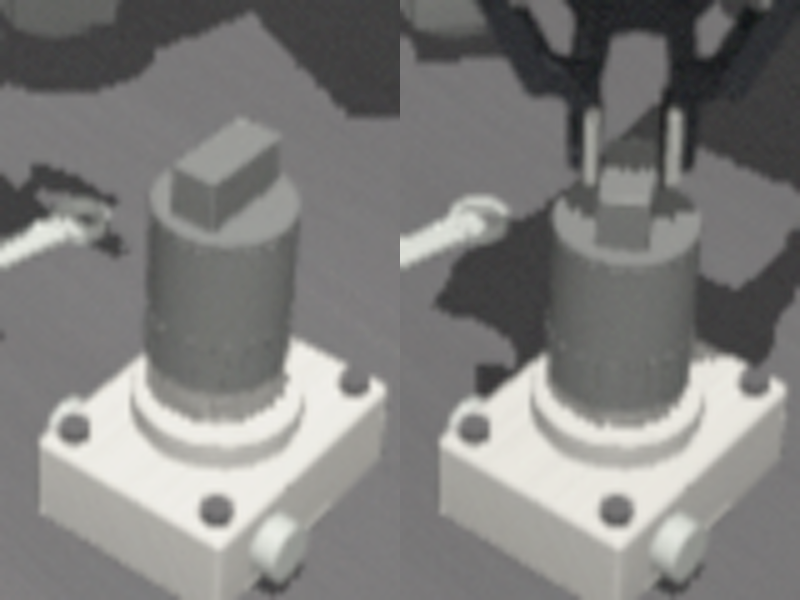

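Left before, right now: the cap's top edge went from v≈245 to v≈265 of the crop, so about 11 mm lower. The cap has dropped into the thread start. Now follow it down, grip the bar and turn clockwise.

```bash
python3 -m creep '[{"rx":0,"ry":0,"rz":-3,"tx":0,"ty":0,"tz":0,"fingers":0.7},{"rx":0,"ry":0,"rz":-6,"tx":0,"ty":0,"tz":-0.003,"fingers":0.68},{"rx":0,"ry":0,"rz":-6,"tx":0,"ty":0,"tz":-0.006,"fingers":0.68},{"rx":0,"ry":0,"rz":-6,"tx":0,"ty":0,"tz":-0.009,"fingers":0.68},{"rx":0,"ry":0,"rz":-6,"tx":0,"ty":0,"tz":-0.009,"fingers":0.68}]' 20 >/dev/null; python3 st.py
python3 -m creep '[{"rx":0,"ry":0,"rz":0,"tx":0,"ty":0,"tz":0,"fingers":0.75},{"rx":0,"ry":0,"rz":0,"tx":0,"ty":0,"tz":0,"fingers":0.8},{"rx":0,"ry":0,"rz":0,"tx":0,"ty":0,"tz":0,"fingers":0.8},{"rx":0,"ry":0,"rz":0,"tx":0,"ty":0,"tz":0,"fingers":0.8}]' 20 >/dev/null; python3 st.py
```

```text
yaw 44.3 F [ 0.7 -0.2 -0.4] M [ 0.04 -0.04 -0.  ] w 0.0279 j [0.22 0.52 1.53 0.01 1.1  1.02] z [0.5539 0.188  0.178 ]
yaw 44.2 F [-0.4 -0.  -1.9] M [ 0.    0.01 -0.02] w 0.0217 j [0.22 0.52 1.53 0.01 1.1  1.02] z [0.5542 0.1881 0.1787]
```

```bash
python3 -m creep '[{"rx":0,"ry":0,"rz":-3,"tx":0,"ty":0,"tz":-0.0003,"fingers":0.8},{"rx":0,"ry":0,"rz":-6,"tx":0,"ty":0,"tz":-0.0006,"fingers":0.8},{"rx":0,"ry":0,"rz":-9,"tx":0,"ty":0,"tz":-0.0009,"fingers":0.8},{"rx":0,"ry":0,"rz":-12,"tx":0,"ty":0,"tz":-0.0012,"fingers":0.8},{"rx":0,"ry":0,"rz":-15,"tx":0,"ty":0,"tz":-0.0015,"fingers":0.8}]' 20 >/dev/null; python3 st.py
python3 -m creep '[{"rx":0,"ry":0,"rz":-3,"tx":0,"ty":0,"tz":-0.0003,"fingers":0.8},{"rx":0,"ry":0,"rz":-6,"tx":0,"ty":0,"tz":-0.0006,"fingers":0.8},{"rx":0,"ry":0,"rz":-9,"tx":0,"ty":0,"tz":-0.0009,"fingers":0.8},{"rx":0,"ry":0,"rz":-12,"tx":0,"ty":0,"tz":-0.0012,"fingers":0.8},{"rx":0,"ry":0,"rz":-15,"tx":0,"ty":0,"tz":-0.0015,"fingers":0.8}]' 20 >/dev/null; python3 st.py
```

```text
yaw 29.1 F [ 0.6 -0.3 -1.6] M [-0.02  0.    0.02] w 0.0218 j [0.22 0.52 1.53 0.01 1.09 1.28] z [0.5542 0.1881 0.1772]
yaw 14.1 F [-2.6  1.7  0. ] M [0.42 0.46 0.03] w 0.0217 j [0.22 0.52 1.54 0.01 1.09 1.54] z [0.554  0.1883 0.1757]
```

Turning freely with little force. Continuing.

```bash
python3 -m creep '[{"rx":0,"ry":0,"rz":-3,"tx":0,"ty":0,"tz":-0.0003,"fingers":0.8},{"rx":0,"ry":0,"rz":-6,"tx":0,"ty":0,"tz":-0.0006,"fingers":0.8},{"rx":0,"ry":0,"rz":-9,"tx":0,"ty":0,"tz":-0.0009,"fingers":0.8},{"rx":0,"ry":0,"rz":-12,"tx":0,"ty":0,"tz":-0.0012,"fingers":0.8},{"rx":0,"ry":0,"rz":-15,"tx":0,"ty":0,"tz":-0.0015,"fingers":0.8}]' 20 >/dev/null; python3 st.py
python3 -m creep '[{"rx":0,"ry":0,"rz":-3,"tx":0,"ty":0,"tz":-0.0003,"fingers":0.8},{"rx":0,"ry":0,"rz":-6,"tx":0,"ty":0,"tz":-0.0006,"fingers":0.8},{"rx":0,"ry":0,"rz":-9,"tx":0,"ty":0,"tz":-0.0009,"fingers":0.8},{"rx":0,"ry":0,"rz":-12,"tx":0,"ty":0,"tz":-0.0012,"fingers":0.8},{"rx":0,"ry":0,"rz":-15,"tx":0,"ty":0,"tz":-0.0015,"fingers":0.8}]' 20 >/dev/null; python3 st.py
```

```text
yaw -0.9 F [-3.5  4.2  1.1] M [1.06 0.73 0.08] w 0.0214 j [0.22 0.52 1.54 0.01 1.08 1.81] z [0.5539 0.1886 0.1743]
yaw -15.9 F [-2.9  5.8  3.4] M [1.38 0.64 0.19] w 0.0216 j [0.22 0.52 1.54 0.01 1.08 2.07] z [0.5539 0.1889 0.173 ]
```

```bash
python3 -m creep '[{"rx":0,"ry":0,"rz":-3,"tx":0,"ty":0,"tz":-0.0003,"fingers":0.8},{"rx":0,"ry":0,"rz":-6,"tx":0,"ty":0,"tz":-0.0006,"fingers":0.8},{"rx":0,"ry":0,"rz":-9,"tx":0,"ty":0,"tz":-0.0009,"fingers":0.8},{"rx":0,"ry":0,"rz":-9,"tx":0,"ty":0,"tz":-0.0009,"fingers":0.8}]' 20 >/dev/null; python3 st.py
python3 -m creep '[{"rx":0,"ry":0,"rz":-3,"tx":0,"ty":0,"tz":-0.0003,"fingers":0.8},{"rx":0,"ry":0,"rz":-6,"tx":0,"ty":0,"tz":-0.0006,"fingers":0.8},{"rx":0,"ry":0,"rz":-6,"tx":0,"ty":0,"tz":-0.0006,"fingers":0.8}]' 20 >/dev/null; python3 st.py
```

```text
yaw -25.0 F [-3.   7.3  4.1] M [1.45 0.49 0.04] w 0.0214 j [0.22 0.52 1.54 0.   1.07 2.23] z [0.5541 0.189  0.1722]
yaw -31.0 F [-1.6  7.1  3.5] M [1.4  0.36 0.03] w 0.0217 j [0.22 0.52 1.54 0.   1.07 2.33] z [0.5542 0.1891 0.1717]
```

```bash
python3 -m creep '[{"rx":0,"ry":0,"rz":-2,"tx":0,"ty":0.0003,"tz":-0.0002,"fingers":0.8},{"rx":0,"ry":0,"rz":-4,"tx":0,"ty":0.0003,"tz":-0.0004,"fingers":0.8},{"rx":0,"ry":0,"rz":-4,"tx":0,"ty":0.0003,"tz":-0.0004,"fingers":0.8}]' 20 >/dev/null; python3 st.py
python3 -m creep '[{"rx":0,"ry":0,"rz":-2,"tx":0,"ty":0.0003,"tz":-0.0002,"fingers":0.8},{"rx":0,"ry":0,"rz":-4,"tx":0,"ty":0.0003,"tz":-0.0004,"fingers":0.8},{"rx":0,"ry":0,"rz":-4,"tx":0,"ty":0.0003,"tz":-0.0004,"fingers":0.8}]' 20 >/dev/null; python3 st.py
```

```text
yaw -34.9 F [-3.   7.   7.7] M [1.35 0.59 0.43] w 0.0217 j [0.23 0.52 1.54 0.   1.07 2.4 ] z [0.5543 0.1893 0.1715]
yaw -38.8 F [-3.8  3.6 11. ] M [0.62 0.47 0.99] w 0.0213 j [0.23 0.52 1.54 0.   1.07 2.47] z [0.5546 0.1893 0.1714]
```

Torque is rising (0.99 N·m) and the estimated rim is at about 0.063, i.e. 22 mm below: the stop. One firmer nudge, then release and retreat.

```bash
python3 -m creep '[{"rx":0,"ry":0,"rz":-2,"tx":0,"ty":0,"tz":0.0002,"fingers":0.8},{"rx":0,"ry":0,"rz":-3,"tx":0,"ty":0,"tz":0.0004,"fingers":0.8},{"rx":0,"ry":0,"rz":-3,"tx":0,"ty":0,"tz":0.0004,"fingers":0.8}]' 40 >/dev/null; python3 st.py
python3 -m creep '[{"rx":0,"ry":0,"rz":2,"tx":0,"ty":0,"tz":0,"fingers":0.7},{"rx":0,"ry":0,"rz":2,"tx":0,"ty":0,"tz":0,"fingers":0.6},{"rx":0,"ry":0,"rz":2,"tx":0,"ty":0,"tz":0,"fingers":0.45},{"rx":0,"ry":0,"rz":2,"tx":0,"ty":0,"tz":0.01,"fingers":0.45},{"rx":0,"ry":0,"rz":2,"tx":0,"ty":0,"tz":0.03,"fingers":0.45},{"rx":0,"ry":0,"rz":2,"tx":0,"ty":0,"tz":0.06,"fingers":0.45},{"rx":0,"ry":0,"rz":2,"tx":0,"ty":0,"tz":0.1,"fingers":0.45},{"rx":0,"ry":0,"rz":2,"tx":0,"ty":0,"tz":0.13,"fingers":0.45},{"rx":0,"ry":0,"rz":2,"tx":0,"ty":0,"tz":0.13,"fingers":0.45}]' 20 >/dev/null; python3 st.py
python3 - <<'E'
from h import *
im=imaging.read_camera("scene")[:,:,::-1]; cv2.imwrite("end.png",im)
# top ellipse: front edge contrast (bright top vs darker side) along columns near the axis; compare with the pre-turn picture and model
for n in("rel_scene.png","now.png","end.png"):
    g=cv2.cvtColor(cv2.imread(n),cv2.COLOR_BGR2GRAY).astype(float)
    # front side-wall columns left & right of bar
    print(n,[g[222:252,c-2:c+3].mean(1).round().astype(int).tolist() for c in (318,)])
for z in (.081,.070,.063): print(z,proj("scene",place([.5538,.1876,z],0,circ(.031,.08)))[:,1].max())
E
```

```text
yaw -41.7 F [-3.3  3.4  7.9] M [0.72 0.38 1.85] w 0.0217 j [0.23 0.52 1.54 0.   1.07 2.52] z [0.5544 0.1893 0.1716]
yaw -39.8 F [-0.2  0.4  0.9] M [ 0.01  0.04 -0.02] w 0.0472 j [0.23 0.38 1.37 0.   1.37 2.49] z [0.5565 0.1892 0.308 ]
rel_scene.png [[108, 95, 82, 74, 71, 71, 71, 73, 79, 90, 103, 115, 124, 126, 126, 125, 116, 98, 88, 85, 85, 85, 85, 84, 85, 84, 84, 84, 85, 84]]
now.png [[60, 71, 99, 115, 116, 114, 112, 114, 108, 83, 78, 80, 84, 86, 87, 87, 87, 90, 105, 117, 111, 92, 87, 81, 82, 82, 82, 82, 81, 82]]
end.png [[87, 79, 64, 60, 59, 60, 63, 73, 84, 86, 85, 84, 83, 83, 83, 83, 89, 106, 121, 123, 122, 122, 122, 112, 88, 84, 83, 84, 84, 83]]
0.081 236.8997337982351
0.07 241.28654477351333
0.063 244.045881503269
```

The cap's front top edge moved down 2.8 px (about 7 mm) after the drop, which puts it about 22 mm below the thread's top: home. The robot is clear, so I'm handing in.

```bash
python3 -c "
from bench import ctrl
print(ctrl.finish_job())"
```

```text
the job is handed in; nothing more can be done
None
```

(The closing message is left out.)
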